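# Unstack the glazed plates onto their ware boards

### The job

Take the stack of four glazed slab plates apart from the top down, setting each plate, as it comes off, on the ware board whose end chips have the same glaze colour. Each plate must end up upright, centred on its board and lying lengthwise along it. Keep the plates level, do not drop them, and leave the clay mug and the bud vase where they are.

Things in the scene. Friction and masses are not known exactly. Their poses are not given: they have to be found in the camera images.
- plate_amber: amber-yellow glazed stoneware slab plate, the smallest, at the top of the stack at the start: 54 mm long (its x axis) by 36 mm wide (its y axis), 18 mm high in all: a flat 12 mm slab (6 to 18 mm above the origin) on two 6 mm foot bars under its ends. Origin: centre of its underside (feet); z up. Loose, about 51 g. It stands on the next plate's flat top, which reaches 16 mm beyond it at each end, 4 mm at each side.
- plate_blue: dark blue glazed stoneware slab plate, second from the top at the start: 86 mm long (its x axis) by 46 mm wide (its y axis), 18 mm high in all: a flat 12 mm slab (6 to 18 mm above the origin) on two 6 mm foot bars under its ends. Origin: centre of its underside (feet); z up. Loose, about 104 g. It stands on the next plate's flat top, which reaches 16 mm beyond it at each end, 4 mm at each side.
- plate_green: green glazed stoneware slab plate, third from the top at the start: 118 mm long (its x axis) by 54 mm wide (its y axis), 18 mm high in all: a flat 12 mm slab (6 to 18 mm above the origin) on two 6 mm foot bars under its ends. Origin: centre of its underside (feet); z up. Loose, about 168 g. It stands on the next plate's flat top, which reaches 16 mm beyond it at each end, 4 mm at each side.
- plate_red: dark red glazed stoneware slab plate, the largest, at the bottom of the stack at the start: 150 mm long (its x axis) by 62 mm wide (its y axis), 18 mm high in all: a flat 12 mm slab (6 to 18 mm above the origin) on two 6 mm foot bars under its ends. Origin: centre of its underside (feet); z up. Loose, about 246 g. It stands on a plain cream kiln shelf 12 mm thick.
- board_amber: plywood ware board, 200 mm long (x axis) by 84 mm wide (y axis), 12 mm thick, fixed flat on the table, with one glaze chip, amber-yellow (18 x 60 mm, flush) across each end: the place for the amber-yellow plate. Origin: centre of its underside; its top is 12 mm above.
- board_blue: plywood ware board, 200 mm long (x axis) by 84 mm wide (y axis), 12 mm thick, fixed flat on the table, with one glaze chip, dark blue (18 x 60 mm, flush) across each end: the place for the dark blue plate. Origin: centre of its underside; its top is 12 mm above.
- board_green: plywood ware board, 200 mm long (x axis) by 84 mm wide (y axis), 12 mm thick, fixed flat on the table, with one glaze chip, green (18 x 60 mm, flush) across each end: the place for the green plate. Origin: centre of its underside; its top is 12 mm above.
- board_red: plywood ware board, 200 mm long (x axis) by 84 mm wide (y axis), 12 mm thick, fixed flat on the table, with one glaze chip, dark red (18 x 60 mm, flush) across each end: the place for the dark red plate. Origin: centre of its underside; its top is 12 mm above.
- mug: bystander: unfired clay-coloured mug without handle, 72 mm across, 85 mm tall, open at the top, loose, beyond the boards. Origin: centre of its underside. Must not be disturbed.
- vase: bystander: pale blue-green bud vase, 60 mm across, 72 mm tall, loose, on the robot's side of the boards. Origin: centre of its underside. Must not be disturbed.
Not all that is in view belongs to the job. Leave any green look-alike of the plate_amber alone.

How it is judged:
By the outcome, as a careful person would: the job done as asked, in the order asked, and still so for the second after the job is handed in, with the robot touching nothing.
It also fails if it takes over 112 s, if anything falls off the work surface, if the arm or the gripper's body presses on something with over 40 N, if the wrist force passes 120 N, or if a joint passes its speed limit or range.

### The arm

A 7-joint arm with a two-finger parallel gripper is mounted at the origin on the work surface. World frame = base frame: x ahead of the robot, y to its left, z up, the work surface at z = 0. Lengths are in m, angles in degrees, forces in N, time in s.
With the tool pointing down it reaches from about 0.425 to 1.025 m from the base axis. Payload 3.6 kg.
Tool frame: the origin (TCP) lies midway between the tips of the shut fingers; the grasp point (between the pads) lies 19 mm behind it (bot.grasp_offset is the distance from the TCP to the grasp point, in m); z points along the fingers, y is the direction in which the jaws open and shut (so a half turn about z gives the same grasp; the last joint's range is limited). The gripper opens to 85 mm and grips with 20 to 120 N. Pads are 22 mm wide; open, the fingers measure 114 mm over their backs; the gripper's body (76 mm by 85 mm) begins 54 mm behind the grasp point. The pads swing forward as they close: fully open they stand 13 mm farther back than shut.
Start: joints at [-77.149, 33.873, 2.773, 92.16, -1.908, 54.013, -1.931], TCP at [0.227, 0.689, 0.231] pointing down, gripper open.
Joint ranges: [-153.93, 153.93], [-27.13, 128.08], [-72.61, 78.16], [10.71, 143.7], [-87.88, 267.88], [4.46, 118.87], [-176.78, 176.78]. Speed limits (degrees/s): [147.25, 147.25, 180, 180, 180, 180, 180].

### API

Orientations are given as a 3x3 rotation matrix whose columns are the frame's x, y, z axes.
In Python, from workcell import bot, jaws, snapshot, camera_model, job gives the robot as it stands. Calls block until the motion is done:
- bot.movep(position, orientation): joint-space move of the TCP to a pose.
- bot.move_l(position, rotation=None, max_speed=0.15, max_force=None): straight line of the TCP; rotation=None keeps the orientation; max_speed is the mean speed in m/s. With max_force (N) it stops when the force on the tool has changed by that much, and returns True; else False.
- bot.set_joints(angles): joint-space move.
- jaws.open_gripper() and jaws.close_gripper(squeeze=None): open the fingers fully, or close them until they stop; squeeze is the grip in N (None keeps the last).
- bot.wait(seconds).
- bot.ik(position, orientation): joint angles nearest the present ones, or None.
- bot.read_state(): the state.
- snapshot(name): name is "scene" or "top" or "wrist"; returns (picture, depth): 384x512x3 uint8, red, green, blue; 384x512 float32, m along the optical axis (not along the pixel's ray), 0 where there is no reading.
- camera_model(name): a dict with "intrinsics" (3x3 intrinsics, pixels), "extrinsics" (4x4, takes a point from world to camera coordinates). Camera axes: x right, y down, z forward; pixel columns grow to the right and rows downward; lengths in m; the calibration is good to about 2 mm. A picture is of the moment at which its call begins: read the wrist's pose just before it. camera_model takes no time and is no camera call; for the wrist camera it gives the pose at the moment of the call.
A pose or a line that the arm cannot do raises bot.IKError and nothing moves.
- job.hand_in(): hands the job in, once; it reports no verdict.
The state is a dict: "clock": time; "q": joint angles; "qvel": joint speeds; "tau": joint torques, N m; "position": TCP position; "ee_rot": TCP orientation; "wrist_force": force on the tool from outside, world axes, zero at the start; "wrist_torque": the same for the moment, N m; "grip_width": finger opening in m.
Only numpy, scipy, OpenCV 4.12 (cv2) and the standard library are available. Lean on these libraries where they do the work, as an engineer would, in place of code of your own. Each camera call takes 0.05 s, during which the arm holds its last target. There are 200 camera calls.

## Working session

There is one attempt and no reset: what is moved stays moved. The work goes in short steps, each a Python script; the robot and the scene stay as the last script left them, time stands still between calls to the robot, and variables do not carry over. Pictures are saved under pics/ and viewed, about 12 in all and at most 16, crops included, and the job is handed in when it is done.

```bash
ls; mkdir -p pics; python3 - <<'E'
from workcell import bot, jaws, snapshot, camera_model, job
import cv2,numpy as np
for n in ("top","scene"):
    p,d=snapshot(n); np.savez(f"{n}0.npz",p=p,d=d); cv2.imwrite(f"pics/{n}0.png",cv2.resize(p[:,:,::-1],(800,600)))
    m=camera_model(n); print(n,m["intrinsics"].round(1).tolist(),m["extrinsics"].round(3).tolist())
s=bot.read_state();print(s["clock"],s["position"],s["ee_rot"],s["grip_width"],bot.grasp_offset)
E
```

```text
pics
top [[355.2, 0.0, 257.4], [0.0, 355.2, 192.7], [0.0, 0.0, 1.0]] [[0.005, -1.0, 0.007, 0.038], [-0.997, -0.006, -0.077, 0.573], [0.077, -0.007, -0.997, 1.01], [0.0, 0.0, 0.0, 1.0]]
scene [[357.1, 0.0, 253.5], [0.0, 357.1, 189.4], [0.0, 0.0, 1.0]] [[-0.498, 0.867, 0.008, 0.228], [0.49, 0.289, -0.822, -0.252], [-0.715, -0.406, -0.569, 1.412], [0.0, 0.0, 0.0, 1.0]]
0.1 [0.22632949 0.68796092 0.23022762] [[-9.49922270e-01  3.12485819e-01 -5.41500497e-04]
 [ 3.12486267e-01  9.49920135e-01 -2.01747285e-03]
 [-1.16049433e-04 -2.08565386e-03 -9.99997818e-01]] 0.08538558509945253 0.0187
```

View pics/top0.png

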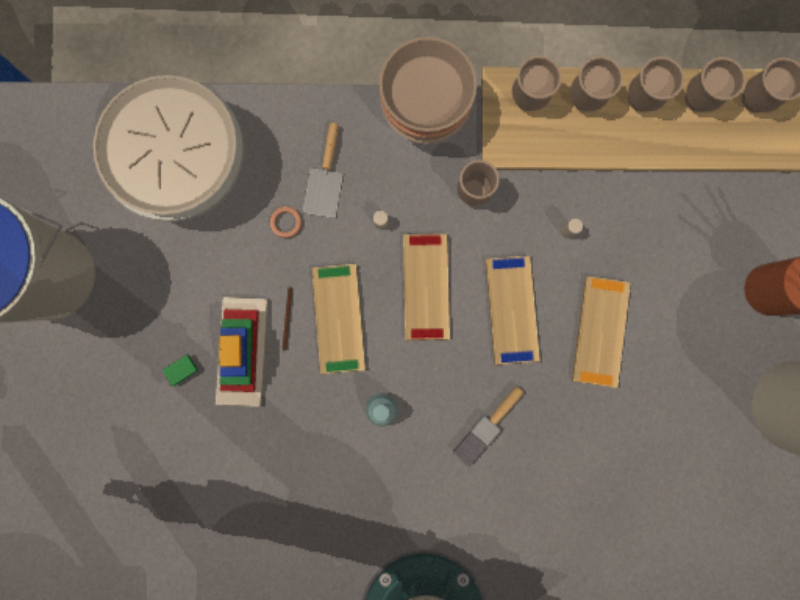

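View pics/scene0.png

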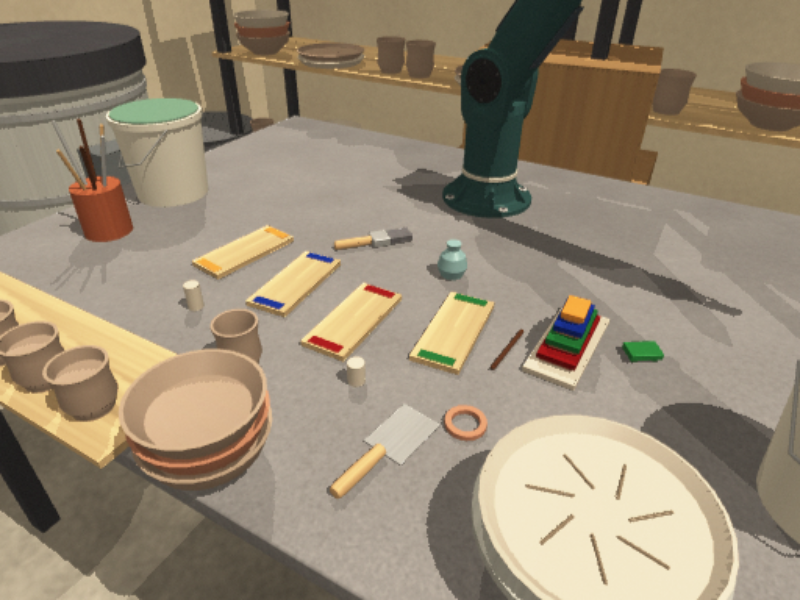

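The top view shows the stack on its shelf at about (241,352). From left to right the boards are green (340,320), red (427,288), blue (513,310) and amber (602,332). The decoy green slab is at (180,370), the vase at (381,410) and the mug at (478,183). Next I'll measure the boards and the amber plate.

```bash
cat > h.py <<'E'
import numpy as np, cv2
from workcell import bot, jaws, snapshot, camera_model, job
HUE={'amber':(13,26),'blue':(108,128),'green':(50,75),'red':(172,186)}
def mask(p,c):
    h=cv2.cvtColor(p,cv2.COLOR_RGB2HSV).astype(int); H=h[...,0].copy()
    if c=='red': H[H<90]+=180
    a,b=HUE[c]; smin={'amber':190}.get(c,130)
    m=((H>=a)&(H<=b)&(h[...,1]>smin)&(h[...,2]>40)).astype(np.uint8)
    return cv2.morphologyEx(m,cv2.MORPH_OPEN,np.ones((2,2),np.uint8))
def toworld(px,z,cm):
    px=np.atleast_2d(px).astype(float); K,E=cm['intrinsics'],cm['extrinsics']
    d=np.c_[px,np.ones(len(px))]@np.linalg.inv(K).T@E[:3,:3]; o=-E[:3,:3].T@E[:3,3]
    return (o+d*((z-o[2])/d[:,2])[:,None])[:,:2]
def blobs(p,c,z,cm,amin=25):
    """[(centre xy, (long,short) m, yaw deg of long axis, area px, pixel centroid)] largest first"""
    out=[]
    for k in cv2.findContours(mask(p,c),cv2.RETR_EXTERNAL,cv2.CHAIN_APPROX_NONE)[0]:
        a=cv2.contourArea(k)
        if a<amin: continue
        w=toworld(k[:,0],z,cm); r=cv2.minAreaRect((w*1000).astype(np.float32))
        b=cv2.boxPoints(r); e=[b[1]-b[0],b[2]-b[1]]; e=max(e,key=np.linalg.norm)
        y=np.degrees(np.arctan2(e[1],e[0])); y=(y+90)%180-90
        out.append((np.array(r[0])/1000,sorted(np.array(r[1]).round(1))[::-1],round(float(y),1),a,k[:,0].mean(0).round()))
    return sorted(out,key=lambda o:-o[3])
def R(yaw):  # tool down, jaws (tool y) across the plate's length (yaw, deg)
    a=np.radians(yaw); x=np.array([np.cos(a),np.sin(a),0]); z=np.array([0,0,-1.]); return np.c_[x,np.cross(z,x),z]
E
python3 - <<'E'
from h import *
f=np.load('top0.npz');p=f['p'];cm=camera_model('top')
for c in HUE:
    for b in blobs(p,c,.012,cm): print(c,b)
print('amber top',blobs(p,'amber',.084,cm)[0])
w=camera_model('wrist');E=w['extrinsics'];print(w['intrinsics'],(-E[:3,:3].T@E[:3,3]),E[:3,:3].T, bot.read_state()['position'])
E
```

```text
amber (array([0.47632721, 0.35752524]), [np.float64(49.4), np.float64(31.9)], 1.6, 108.0, array([150., 227.]))
amber (array([ 0.60399683, -0.34810663]), [np.float64(57.6), np.float64(15.6)], 82.2, 80.5, array([390., 183.]))
amber (array([ 0.42985587, -0.32305365]), [np.float64(57.0), np.float64(15.2)], 81.6, 80.0, array([382., 243.]))
blue (array([0.65360449, 0.77021729]), [np.float64(196.1), np.float64(55.5)], 3.5, 882.0, array([  7., 165.]))
blue (array([0.47525159, 0.35322205]), [np.float64(87.7), np.float64(46.5)], 1.5, 169.0, array([152., 226.]))
blue (array([ 0.46870511, -0.17495267]), [np.float64(56.4), np.float64(13.8)], -85.4, 71.0, array([331., 229.]))
blue (array([ 0.64430762, -0.16080611]), [np.float64(54.5), np.float64(13.5)], -85.2, 66.5, array([326., 169.]))
blue (array([1.00558899, 0.80303845]), [np.float64(33.8), np.float64(21.8)], -89.5, 35.0, array([ 6., 48.]))
green (array([0.44994803, 0.15244139]), [np.float64(53.2), np.float64(12.8)], -84.6, 61.5, array([219., 235.]))
green (array([0.62550946, 0.16942194]), [np.float64(53.0), np.float64(11.9)], -89.7, 58.0, arra
[... 305 characters left out ...]
at64(62.8)], -0.7, 212.5, array([158., 225.]))
red (array([ 0.6876402 , -0.00271904]), [np.float64(56.3), np.float64(15.0)], -89.6, 86.0, array([272., 154.]))
red (array([ 0.51184146, -0.00742272]), [np.float64(58.5), np.float64(11.7)], -89.7, 80.0, array([274., 214.]))
amber top (array([0.47752832, 0.33609109]), [np.float64(46.0), np.float64(29.7)], 1.6, 108.0, array([150., 227.]))
[[334.01741448   0.         250.08540639]
 [  0.         334.01741448 193.13331297]
 [  0.           0.           1.        ]] [0.16176712 0.70972017 0.37098128] [[ 0.31139169  0.91522695  0.25572415]
 [ 0.95027897 -0.29926519 -0.08608264]
 [-0.00225581  0.2698147  -0.96290962]] [0.22632949 0.68796092 0.23022762]
```

```bash
python3 - <<'E'
from h import *
q=bot.read_state()['q']
for y in (0,180):print(y,bot.ik([.477,.336,.26],R(y)))
bot.movep([.477,.336,.26],R(180)); bot.wait(.3)
s=bot.read_state();print(s['clock'],s['position'],s['q'])
cm=camera_model('wrist');p,d=snapshot('wrist');cv2.imwrite('pics/w1.png',cv2.resize(p[:,:,::-1],(800,600)))
for c,z in zip(HUE,(.084,.066,.048,.030)):
    for b in blobs(p,c,z,cm,100): print(c,b)
E
```

```text
0 [ -73.03086149   28.31783652   47.57389169  110.63027942  -26.21520521
   52.43411345 -102.39504921]
180 [-40.38674658  21.7694815    1.03202872 109.3012723   -0.5076424
  48.93356133  50.9051881 ]
1.9917 [0.47665437 0.33674887 0.25987047] [-40.44218182  21.79153352   1.00886392 109.28508137  -0.51030137
  48.93381786  50.9030632 ]
amber (array([0.47997327, 0.34204132]), [np.float64(52.4), np.float64(33.8)], 2.5, 1756.0, array([255., 175.]))
blue (array([0.45595303, 0.34093546]), [np.float64(43.6), np.float64(40.4)], -88.7, 804.5, array([259., 143.]))
blue (array([0.5039628 , 0.34260117]), [np.float64(43.1), np.float64(31.4)], -89.9, 219.5, array([249., 201.]))
green (array([0.44095441, 0.44280533]), [np.float64(48.2), np.float64(32.1)], -56.1, 1369.5, array([352., 131.]))
green (array([0.43057819, 0.34267834]), [np.float64(52.4), np.float64(21.2)], 85.5, 663.0, array([257., 121.]))
green (array([0.44989359, 0.17202444]), [np.float64(51.0), np.float64(13.0)], -84.3, 548.5, array([ 93., 140.]))
green (array([0.52859656, 0.34189828]), [np.float64(50.3), np.float64(12.9)], -89.9, 243.0, array([253., 214.]))
red (array([0.41552753, 0.34354059]), [np.float64(59.4), np.float64(15.6)], 87.5, 592.0, array([257., 105.]))
red (array([0.54350488, 0.34058105]), [np.float64(59.3), np.float64(22.5)], 88.8, 364.0, array([250., 222.]))
```

View pics/w1.png

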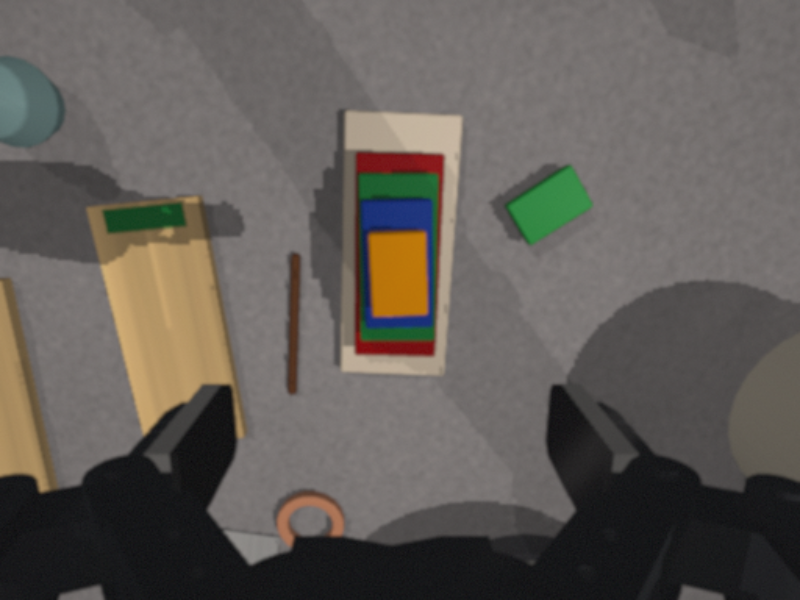

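The wrist view shows the stack at about (400,275), all plates nearly concentric, with the fingers at the bottom corners. Next I'll measure the boards with the wrist camera, two per view.

```bash
python3 - <<'E'
from h import *
import json
def boards(xy,cs,nm):
    bot.movep([*xy,.30],R(180)); bot.wait(.3); cm=camera_model('wrist');p,d=snapshot('wrist')
    cv2.imwrite(f'pics/{nm}.png',p[:,:,::-1])
    for c in cs:
        for b in blobs(p,c,.012,cm,60)[:4]: print(c,b)
boards((.64,.08),('green','red'),'b1')
boards((.60,-.25),('blue','amber'),'b2')
s=bot.read_state();print(s['clock'],s['q'])
E
```

```text
green (array([0.49723938, 0.36094489]), [np.float64(73.3), np.float64(60.6)], 0.2, 1253.5, array([478.,  43.]))
green (array([0.62909851, 0.17164856]), [np.float64(55.5), np.float64(13.9)], -84.4, 423.0, array([320., 146.]))
red (array([0.50821481, 0.34856616]), [np.float64(94.3), np.float64(66.9)], -1.0, 1558.0, array([463.,  54.]))
red (array([ 0.51531055, -0.00331303]), [np.float64(57.6), np.float64(16.0)], -88.5, 643.5, array([179.,  50.]))
red (array([0.69092847, 0.00109825]), [np.float64(57.2), np.float64(15.2)], -89.8, 437.0, array([190., 193.]))
blue (array([ 0.47230511, -0.17151604]), [np.float64(56.1), np.float64(15.2)], -85.4, 603.5, array([316.,  47.]))
blue (array([ 0.64738452, -0.15704237]), [np.float64(56.0), np.float64(14.6)], -85.1, 404.0, array([319., 190.]))
amber (array([ 0.43279346, -0.31803339]), [np.float64(58.1), np.float64(17.9)], 81.5, 751.0, array([191.,  10.]))
amber (array([ 0.60736688, -0.34373367]), [np.float64(58.2), np.float64(16.3)], 81.9, 501.5, array([177., 159.]))
5.1667 [ 12.54906491  24.6804699    8.49480149  98.77278051  -4.23797798
  56.85628216 112.67751731]
```

```bash
cat >> h.py <<'E'
B={'amber':((.5186,-.3330),-8.3),'blue':((.5582,-.1662),4.7),'red':((.6015,-.0030),1.4),'green':((.5396,.162),5.0)}
ZB={'amber':.066,'blue':.048,'green':.030,'red':.012}   # underside in the stack
LIFT={'amber':.0025,'blue':.001,'green':0.,'red':-.001} # TCP above the underside when gripping (pads are back a bit when wide)
OFF=np.array([-.0015,-.002])                            # wrist-camera correction (half the top/wrist disagreement)
def look(c,z,xy,yaw,nm,h=.24,amin=100):
    bot.movep([*xy,h],R(180+yaw)); bot.wait(.3)
    cm=camera_model('wrist');p,d=snapshot('wrist');cv2.imwrite(f'pics/{nm}.png',p[:,:,::-1])
    return p,cm,blobs(p,c,z,cm,amin)
def pick(c,xy,yaw,dz=None):
    z=ZB[c]+LIFT[c]
    bot.movep([*xy,z+.07],R(180+yaw)); hit=bot.move_l([*xy,z+.012],R(180+yaw))
    hit=bot.move_l([*xy,z],max_speed=.04,max_force=6); bot.wait(.2)
    a=bot.read_state(); jaws.close_gripper(40); bot.wait(.2); b=bot.read_state()
    print(c,'hit',hit,'z err',a['position'][2]-z,'w',b['grip_width'],'F',b['wrist_force'].round(1))
    bot.move_l([*xy,z+.03],max_speed=.06); bot.wait(.2); s=bot.read_state()
    print('lifted w',s['grip_width'],'F',s['wrist_force'].round(2),'t',s['clock'])
def place(c,xy,yaw):
    z=.012+LIFT[c]+.0005
    s=bot.read_state(); bot.move_l([*s['position'][:2],.20],max_speed=.2)
    bot.movep([*xy,.20],R(180+yaw)); bot.move_l([*xy,z+.015]); bot.wait(.2)
    hit=bot.move_l([*xy,z],max_speed=.03,max_force=4); bot.wait(.2); s=bot.read_state()
    print('place hit',hit,'dz',s['position'][2]-z,'F',s['wrist_force'].round(1),'xy',s['position'][:2])
    jaws.open_gripper(); bot.wait(.2); bot.move_l([*s['position'][:2],z+.09],max_speed=.1)
E
python3 - <<'E'
from h import *
p,cm,b=look('amber',.084,(.4787,.339),1,'s1'); print(b[:1])
xy,yaw=b[0][0]+OFF,b[0][2]
pick('amber',xy,yaw)
look('amber',.084,bot.read_state()['position'][:2],yaw,'held',h=.16)
E
```

```text
[(array([0.47988043, 0.34187549]), [np.float64(51.9), np.float64(33.6)], 2.0, 1996.5, array([254., 177.]))]
amber hit False z err 0.00010942880137460032 w 0.03532595895807406 F [0.3 0.4 3.1]
lifted w 0.035494609886616256 F [-0.26 -0.51 -0.92] t 10.9167
```

View pics/held.png

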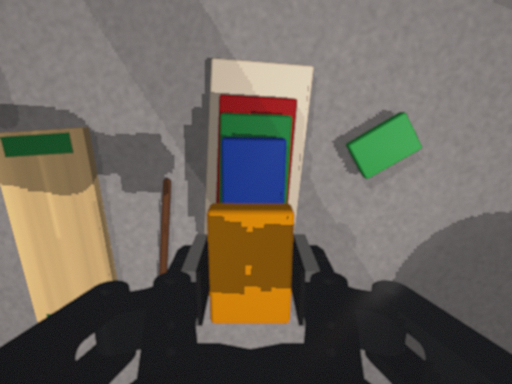

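Amber is held square between the fingers, and blue is undisturbed at about (254,170). Placing it now.

```bash
python3 - <<'E'
from h import *
c='amber'; xy,yaw=B[c]
place(c,xy,yaw)
p,cm,b=look('amber',.012,np.array(xy)+[.06,0],yaw,'pl_amber',h=.28)
for k in b[:4]: print(k)
pt=max(b,key=lambda k:k[3]); print('plate top',[k for k in blobs(p,'amber',.030,cm,100)][0])
print(bot.read_state()['clock'])
cv2.imwrite('pics/pl_amber2.png',cv2.resize(p[:,:,::-1],(800,600)))
E
```

```text
place hit True dz -0.0002479118967503458 F [ 0.6 -0.5  5.2] xy [ 0.51824321 -0.33270724]
(array([ 0.52160205, -0.33273764]), [np.float64(53.2), np.float64(35.4)], -7.9, 1349.0, array([243., 111.]))
(array([ 0.43359604, -0.31852365]), [np.float64(58.0), np.float64(16.3)], 81.7, 788.0, array([244.,  29.]))
(array([ 0.60690302, -0.34385138]), [np.float64(56.7), np.float64(15.5)], 81.7, 533.0, array([244., 182.]))
plate top (array([ 0.52111841, -0.33230426]), [np.float64(50.8), np.float64(33.8)], -7.9, 1349.0, array([243., 111.]))
19.4917
```

View pics/pl_amber2.png

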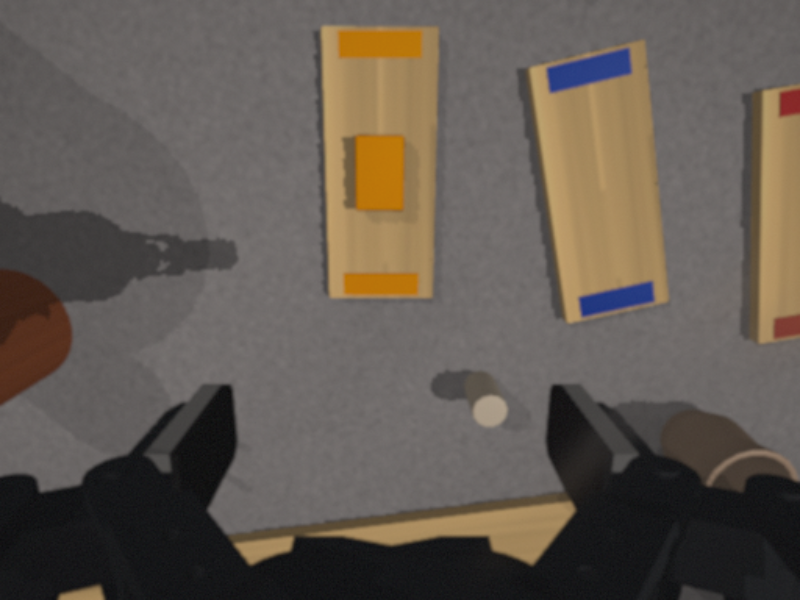

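Amber is at (380,172), on its board and about 1.4 mm off centre by relative measurement. The wrist camera's y bias turns out to be only about 0.5 mm, so I'll shift the remaining targets by 1.2 mm in y. Blue is next.

```bash
sed -i "s/^OFF=.*/OFF=np.array([-.0015,-.0008])\nB={k:((v[0][0],v[0][1]+.0012),v[1]) for k,v in B.items()}/" h.py; cat >> h.py <<'E'
def run(c):
    xy0=(.4787,.341)
    z=ZB[c]+.018
    p,cm,b=look(c,z,xy0,1,'st_'+c); b=min(b,key=lambda k:np.hypot(*(k[0]-xy0))); print(b)
    pick(c,b[0]+OFF,b[2])
    xy,yaw=B[c]; place(c,xy,yaw)
    p,cm,b=look(c,.012,np.array(xy)+[.06,0],yaw,'pl_'+c,h=.28)
    cs=[k for k in b if 8<k[1][1]<20 and 45<k[1][0]<65]; cs=sorted(cs,key=lambda k:np.hypot(*(k[0]-xy)))[:2]
    t=min(blobs(p,c,.030,cm,100),key=lambda k:np.hypot(*(k[0]-xy)))
    d=cs[0][0]-cs[1][0]; d*=np.sign(d[0]); m=(cs[0][0]+cs[1][0])/2
    print('board',m,np.degrees(np.arctan2(d[1],d[0])),'plate',t[:3],'err mm',(t[0]-m)*1000,'t',bot.read_state()['clock'])
    cv2.imwrite(f'pics/pl_{c}2.png',cv2.resize(p[:,:,::-1],(800,600)))
E
python3 - <<'E'
from h import *
run('blue')
E
```

```text
(array([0.47795782, 0.34193939]), [np.float64(83.6), np.float64(44.3)], 1.5, 3817.5, array([251., 170.]))
blue hit False z err 0.00011491224751858375 w 0.04481481452977047 F [-1.5  0.3  4.3]
lifted w 0.044780841623701315 F [-0.05  0.29 -1.08] t 25.5083
place hit True dz -0.00025753834802154027 F [-0.1  0.7  5.2] xy [ 0.55778153 -0.16485815]
board [ 0.55966789 -0.16392635] 4.7691743431428 plate (array([ 0.56005566, -0.16366956]), [np.float64(82.7), np.float64(42.8)], 5.3) err mm [0.38777161 0.25679779] t 33.2
```

View pics/pl_blue2.png

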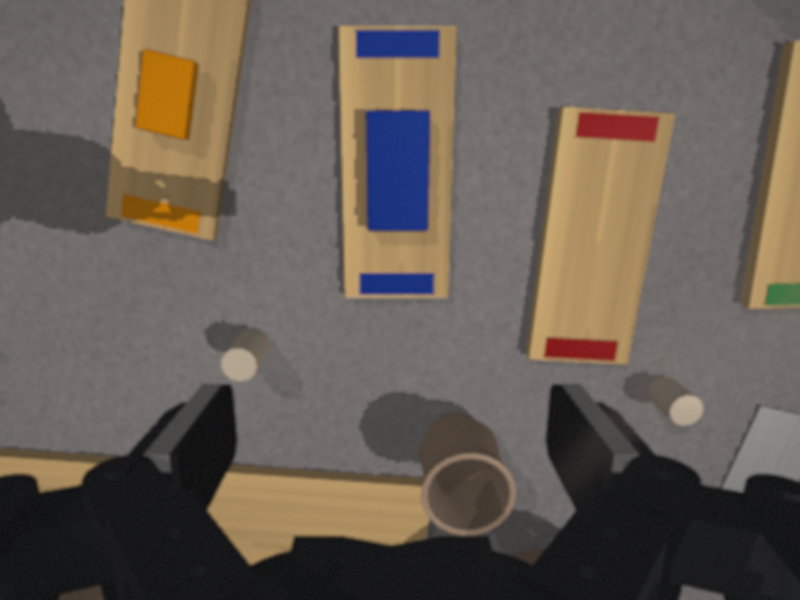

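Blue at (398,170) is within 0.5 mm of its board centre. Green is next.

```bash
sed -i "s/'green':0.,'red':-.001}/'green':.001,'red':.001}/" h.py
python3 - <<'E'
from h import *
run('green')
E
```

```text
(array([0.47828119, 0.34216437]), [np.float64(115.5), np.float64(51.9)], 0.2, 5542.0, array([252., 165.]))
green hit False z err 9.381591457229e-05 w 0.05268575155872248 F [-1.4 -0.   5.8]
lifted w 0.05298297690602098 F [ 0.06  0.01 -1.33] t 38.7167
place hit True dz -0.0001772059119438535 F [-0.2 -0.5  5.5] xy [0.53926201 0.16305002]
board [0.5417126  0.16316938] 5.681961357730198 plate (array([0.54138641, 0.16422769]), [np.float64(113.0), np.float64(50.5)], 5.1) err mm [-0.32618713  1.05831146] t 45.3583
```

View pics/pl_green2.png

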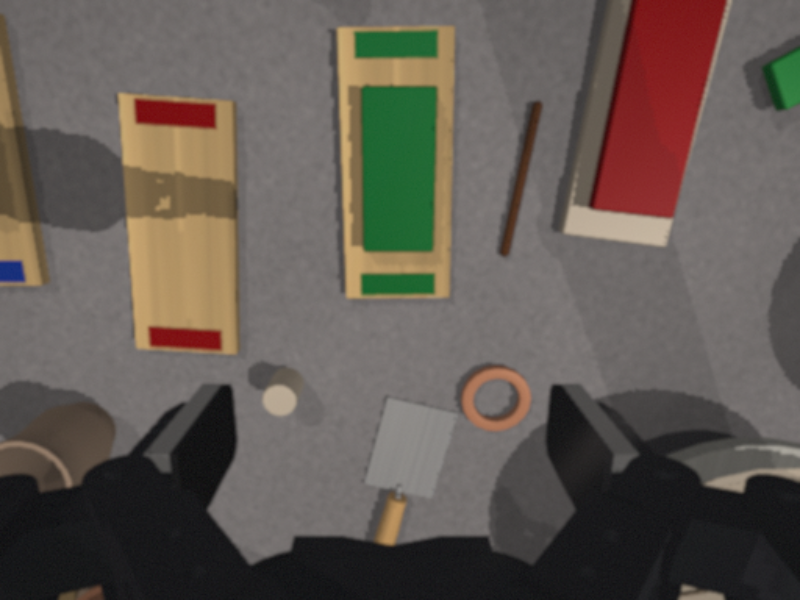

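Green at (398,168) is centred to about 1 mm and aligned to within 1°. Red is last.

```bash
python3 - <<'E'
from h import *
run('red')
p,d=snapshot('top');cv2.imwrite('pics/top_end.png',cv2.resize(p[:,:,::-1],(800,600)))
E
```

```text
(array([0.48106708, 0.34199759]), [np.float64(146.8), np.float64(59.9)], -1.2, 7426.0, array([252., 162.]))
red hit False z err 0.00010249709264202253 w 0.06104815861221974 F [-0.8  0.1  6.3]
lifted w 0.06113752273552536 F [-0.91 -1.54 -3.12] t 49.8417
place hit True dz -0.0001524061175274989 F [-0.2 -0.4  5.8] xy [ 0.60110131 -0.001828  ]Traceback (most recent call last):
  File "<stdin>", line 2, in <module>
  File "h.py", line 60, in run
    d=cs[0][0]-cs[1][0]; d*=np.sign(d[0]); m=(cs[0][0]+cs[1][0])/2
               ~~^^^
IndexError: list index out of range
```

```bash
python3 - <<'E'
from h import *
p=cv2.imread('pics/pl_red.png')[:,:,::-1].copy()
cv2.imwrite('pics/pl_red2.png',cv2.resize(p[:,:,::-1],(800,600)))
cm=camera_model('wrist')
for z in(.012,.03):
  for b in blobs(p,'red',z,cm,60): print(z,b)
bot.movep([.48,.40,.30],R(180)); p,d=snapshot('top');cv2.imwrite('pics/top_end.png',cv2.resize(p[:,:,::-1],(800,600)));print(bot.read_state()['clock'])
E
```

```text
0.012 (array([ 6.13522522e-01, -3.26652527e-04]), [np.float64(171.8), np.float64(62.7)], 1.5, 7591.0, array([252., 112.]))
0.012 (array([ 0.51590222, -0.00348996]), [np.float64(57.9), np.float64(15.3)], -88.5, 766.0, array([252.,  28.]))
0.03 (array([ 6.12621948e-01, -4.56016541e-04]), [np.float64(164.3), np.float64(60.0)], 1.5, 7591.0, array([252., 112.]))
0.03 (array([ 0.51931274, -0.00347962]), [np.float64(55.4), np.float64(14.6)], -88.5, 766.0, array([252.,  28.]))
58.775
```

View pics/pl_red2.png

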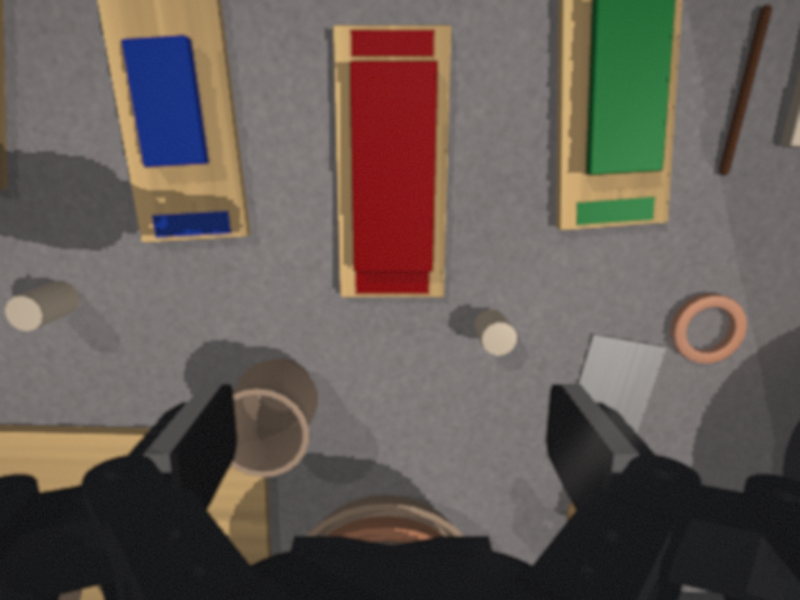

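View pics/top_end.png

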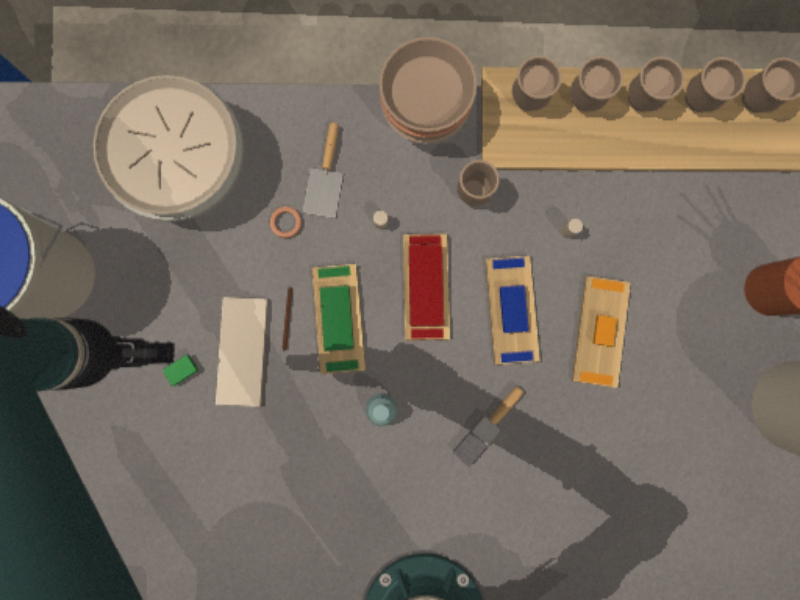

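```bash
python3 - <<'E'
from h import *
s=bot.read_state();cm=camera_model('wrist')
T=np.eye(4);T[:3,:3]=s['ee_rot'];T[:3,3]=s['position'];X=cm['extrinsics']@T
T2=np.eye(4);T2[:3,:3]=R(181.4);T2[:3,3]=[.6615,-.0018,.28]
c2=dict(intrinsics=cm['intrinsics'],extrinsics=X@np.linalg.inv(T2))
px=lambda r,c:[(c+.5)*.64-.5,(r+.5)*.64-.5]
n,f=toworld([px(61,394),px(271,393)],.03,c2); print('plate',n,f,f-n,(n+f)/2)
m=toworld([px(43,392.5),px(27,392),px(297,393)],.012,c2); print('near chip',m[0],'board ends',m[1:],m[1:].mean(0))
E
```

```text
plate [ 0.53054947 -0.00302794] [6.78194299e-01 1.98455502e-04] [0.14764483 0.00322639] [ 0.60437188 -0.00141474]
near chip [ 0.51586167 -0.00440817] board ends [[ 0.5055352  -0.00503382]
 [ 0.70362933  0.00092804]] [ 0.60458226 -0.00205289]
```

```bash
python3 -c "
from workcell import *
from workcell import job
print(job.hand_in())"
```

```text
the job is handed in; nothing more can be done
None
```

All four plates came off in order (amber, blue, green, red). Each now lies upright and lengthwise on the board of its own colour. The clock read about 59 s of the 112 s allowed just before I handed in.

**Placement:** wrist-camera measurements of each plate against its own board gave these offsets from centre:

| Plate | Offset from board centre | Angle to board |
|---|---|---|
| Amber | about 1.4 mm | within 1° |
| Blue | about 0.5 mm | within 1° |
| Green | about 1.1 mm | within 1° |
| Red | about 0.7 mm | within 1° |

**Forces:** readings at grasping and setting down stayed near 6 N. I did not log force during the moves between.

**Bystanders:** in the final top picture the mug, the vase and the green look-alike are where they started. The robot was clear of everything.

**Checks that failed or disagreed:**
- **Cameras:** the top and wrist cameras differed by 3–4 mm on the boards. I started from their average, then shifted the later targets by 1.2 mm after measuring the amber placing.
- **Red plate check:** the automatic check failed because the plate and chip merged in the image. I measured that placing from edges I read off the picture myself.

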